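# Turn the parts carousel and tip capacitors into the V-trough

### The job

Turn the parts carousel (it has a red crank) until the carrier with the two blue capacitors stands squarely in the open window of the wire guard, then lift that carrier out (its centre tab is the handle) and tip it sideways close over the V-trough, gently, so that both capacitors roll out and lie in line along the fold. Stand the empty carrier upright on the black mat with the orange border. Leave the other carriers in their bays and everything else on the bench where it is, and do not let a capacitor fall on the bench.

Things in the scene. Friction and masses are not known exactly. Their poses are not given: they have to be found in the camera images.
- carousel_base: fixed dark steel round base of the carousel, 300 mm across, 16 mm high. Origin on the bench on the turning axis; its -x axis points (roughly towards the robot) to the window. Carries a fixed wire guard over the bays, with an opening (the window) where alone a carrier can be lifted out. Guard posts at radius 143 mm at rear and sides
- guard_top (a point): point on the carousel's axis, at the height of the top of the wire guard, 123 mm above the bench. The guard: 6 mm steel wire, arcs at radius 68 and 128 mm joined by spokes every 24 degrees, all round except 60 degrees either side of the window's direction
- carousel_window (a point): centre of the window: the point where the underside centre of a carrier stands when its bay faces squarely out of the window, 93 mm from the turning axis, 30 mm above the bench; a small red mark on the base's rim shows its direction
- crank_grip (a point): point on the red crank handle's axis, 28 mm above its foot: upright cylinder 18 mm across, 45 mm tall (138 to 183 mm above the bench; top 5 mm is 21 mm wide), spinning freely on its own axis, on an arm (top at 138 mm) 55 mm from the carousel's axis, diametrically opposite cap_tote's bay. The point's axes spin with the handle
- carousel (a joint): angle of the grey turntable, 0 at the start, growing anticlockwise seen from above. It has five bays, one empty. Carrying the crank handle round the axis turns it, either way, with 1 to 3 N; no stop within a full turn; it stays where it is left. Bay edges stand 5 mm above its surface with about 3 mm play around a carrier: lift straight up
- cap_tote: ivory carrier with two blue capacitors. Origin at the centre of its underside, z up, y along its length (x radial in its bay). 36 (x) by 96 mm (y), end walls 24 mm high, long sides open: flat ledges 6.5 mm above the underside with a groove 16 mm wide, 2.5 mm deep along the middle. A capacitor lies in the groove either side of the centre tab, centred at y = +-25 mm. Mass about 0.1 kg
- tote_tab (a point): middle of the carrier's centre tab, 60 mm above its underside. The tab is 10 mm thick in y, 28 mm wide in x, top 80 mm above the underside. Grip it across its thickness, fingertips over 35 mm above the underside so the capacitors roll out under them. Tipped about y they roll out of the groove and off the lower long side (either one) at about 37 degrees, earlier if jerked; 45 empties it
- cap_a: blue cylinder capacitor, 25 mm in diameter, 35 mm long, about 28 g. Origin at its centre, x along the cylinder
- cap_b: the other one, the same as cap_a
- trough: fixed V-trough of smooth, slippery aluminium on a blue foot. Origin on the bench under the middle of the fold; the fold runs along y, 180 mm long, closed by blue end plates 54 mm high and 4 mm thick (outer faces 94 mm from the middle). Two faces at 45 degrees rise from the fold to rims 33 mm either side (x), 63 mm above the bench. A capacitor lying in the fold has its centre 48 mm above the bench
- trough_fold (a point): middle of the fold of the V, 30 mm above the bench; y along the fold
- mat: black rubber mat with orange border, fixed, 130 by 130 mm, 3 mm thick. Origin at the centre of its underside
- coil_tote: Same size and shape as cap_tote; origin at the centre of its underside; holds copper coils. Stays in its bay
- film_tote: Same size and shape as cap_tote; origin at the centre of its underside; holds yellow block capacitors. Stays in its bay
- sink_tote: Same size and shape as cap_tote; origin at the centre of its underside; holds aluminium heat sinks. Stays in its bay
- multimeter: bystander: teal multimeter, 175 x 85 x 42 mm, origin under its centre
- spool: bystander: solder spool with red flanges, 56 mm across, 40 mm tall, origin under its centre
- screwdriver: bystander: screwdriver lying along its x, 190 mm long
- remote: bystander: black remote control, 170 x 45 x 18 mm, origin under its centre
Mind the look-alikes: they are no part of the job. Leave any brown or pink look-alike of the cap_tote alone. What is shaped like the cap_a but purple or turquoise is not meant.

How it is judged:
On the way, in this order (a step that is already met when the one before it is completed fails the run):
1. the carousel has been turned until the carrier with the blue capacitors, still in its bay, stands within 20 mm of the centre of the window, and it is at rest (horizontal distance between cap_tote and carousel_window below 0.02 m and height (world z) of cap_tote below 0.04 m and linear speed of cap_tote below 0.02 m/s), for 0.2 s.
2. the carrier is lifted at least 30 mm out of its bay with both capacitors in it (height (world z) of cap_tote above 0.06 m and distance between cap_tote and cap_a below 0.05 m and distance between cap_tote and cap_b below 0.05 m and height (world z) of each of cap_a, cap_b above 0.07 m), for 0.1 s.
3. both capacitors lie in line in the fold of the trough (x of cap_a in the frame of trough between -0.007 and 0.007 m and y of cap_a in the frame of trough between -0.078 and 0.078 m and z of cap_a in the frame of trough between 0.04 and 0.054 m and angle between the x axis of each of cap_a, cap_b and the y axis of trough, either way round below 0.2 rad and linear speed of each of cap_a, cap_b below 0.03 m/s and x of cap_b in the frame of trough between -0.007 and 0.007 m and y of cap_b in the frame of trough between -0.078 and 0.078 m and z of cap_b in the frame of trough between 0.04 and 0.054 m), for 0.2 s.
At the end, for the whole second after the job is handed in: both capacitors at rest in the fold of the V-trough (within 7 mm of it sideways, 0.2 rad along it); the empty carrier at rest upright on the mat, its centre within 60 mm of the mat's centre along each mat side; the other three carriers upright in their bays; all released (all of step 3 and x of cap_tote in the frame of mat between -0.06 and 0.06 m and y of cap_tote in the frame of mat between -0.06 and 0.06 m and height (world z) of cap_tote below 0.01 m and angle between cap_tote's own z axis and vertical below 0.1 rad and linear speed of cap_tote below 0.02 m/s and horizontal distance between each of coil_tote, film_tote, sink_tote and carousel_base below 0.11 m and angle between each of coil_tote, film_tote, sink_tote's own z axis and vertical below 0.15 rad and height (world z) of each of coil_tote, film_tote, sink_tote below 0.04 m); the robot touches nothing.
It fails at once if a capacitor falls on the bench or low beside the trough (height (world z) of any of cap_a, cap_b below 0.025 m).
It fails at once if a capacitor is dropped from a height or flung (faster than 1.2 m/s) (linear speed of any of cap_a, cap_b above 1.2 m/s).
It fails at once if another carrier is tipped or taken out of its bay (angle between any of coil_tote, film_tote, sink_tote's own z axis and vertical above 0.3 rad or height (world z) of any of coil_tote, film_tote, sink_tote above 0.06 m).
It fails at once if a bystander on the bench is moved more than 30 mm (distance of any of multimeter, spool, screwdriver, remote from where it was at the start of the episode above 0.03 m).
It also fails if it takes over 61 s, if anything falls off the work surface, if the arm or the gripper's body presses on something with over 40 N, if the wrist force passes 120 N, or if a joint passes its speed limit or range.

### The arm

A 6-joint arm with a two-finger parallel gripper is mounted at the origin on the work surface. World frame = base frame: x ahead of the robot, y to its left, z up, the work surface at z = 0. Lengths are in m, angles in rad, forces in N, time in s.
With the tool pointing down it reaches from about 0.35 to 0.975 m from the base axis. Payload 4.9 kg.
Tool frame: the origin (TCP) lies between the finger pads; the fingertips stand 17 mm ahead of it and the grasp point (between the pads) lies 2 mm behind it (manip.nose_length is the distance from the TCP to the fingertips, in m); z points along the fingers, y is the line along which they close (so a half turn about z gives the same grasp; the last joint's range is limited). The gripper opens to 85 mm and grips with 20 to 120 N. Pads are 22 mm wide; open, the fingers measure 114 mm over their backs; the gripper's body (76 mm by 85 mm) begins 54 mm behind the grasp point. The pads swing forward as they close: fully open they stand 13 mm farther back than shut.
Start: joints at [-1.423, 0.053, 1.613, -0, 1.476, -0.119], TCP at [0.165, -0.603, 0.248] pointing down, gripper open.
Joint ranges: [-3.01, 3.01], [-1.01, 2.22], [0.06, 2.58], [-1.02, 4.17], [0.09, 2.62], [-3.14, 3.14]. Speed limits (rad/s): [2.57, 2.57, 3.14, 3.14, 3.14, 3.14].

### API

Orientations are given as a unit quaternion [w, x, y, z].
In Python, from plant import manip gives the robot as it stands. The module is installed in compiled form; this text tells all that it offers.
- The arm moves only by the tool apply_moves, never from a script. Its argument "moves" is a list of rows, each a list of 3 entries, a list of its own where there are three numbers: the turn, a rotation vector about the tool's x, y, z in rad, then the shift along the tool's x, y, z in cm, then the closure, from -1 (fully open) to 1 (shut), so that 0 is half open. A call has 1 to 20 rows; each row is the pose to reach, as a shift and turn from the pose commanded when the call began, along the tool's axes at that moment; what a row does not reach only later rows make up. A row lasts 1/10 s, in which the tool goes at most 50 mm and 8.59 degrees, less where a joint would pass 70% of its speed; a pose out of reach is approached as far as the arm can. A call with a gripper value outside its range is refused whole. The fingers move at their own pace and stop on an object; the grip force is fixed at half the most. Time passes only in rows, so rows that repeat a pose let the fingers close. It gives the time, the measured TCP pose, the force, the opening and the grip force at its end, in the units of the state.
- manip.state(): the state, without advancing time (a new reading comes with each control period).
- manip.grab_frame(name): name is "scene" or "top"; returns a dict with "image" (480x640x3 uint8, red, green, blue), "K" (3x3 intrinsics, pixels), "rvec" (rotation vector, rad) and "tvec" (3), from world to camera coordinates, as OpenCV has them. Camera axes: x right, y down, z forward; pixel columns grow to the right and rows downward; lengths in m; the calibration is good to about 2 mm. A picture is of the moment at which its call begins. There is no depth.
- manip.job_done(): hands the job in; it is judged then, once.
Trained networks look in a picture, given as the dict that the camera call returned (one of the last four; its "shot" number tells which), for a name from the list of things; names that differ only in an ending like _2 or _b are one class to them, and where a whole thing is asked for, a point or a joint stands for the part that bears it (a point fixed in the world has none). Each returns a list of dicts, best first, with "score" (0 to 1); they miss things now and then, are a little off and sometimes report something else, mostly with a low value. They report only what shows in the picture. A call takes as long as a camera call. They do not tell look-alikes from the thing itself.
- manip.look_for(picture, label): "location" ([x, y, z] in m, in the coordinates of the camera as it stood for that picture, good to about 4 mm: the middle of the surface that is visible of it).
- manip.silhouettes(picture, label): "pixels" (480x640 bool, what is visible of it).
- manip.spot_point(picture, label): "location" ([x, y, z] in m, in the coordinates of the camera as it stood for that picture, good to about 4 mm: a listed point, or the origin of a listed thing).
The state is a dict: "time": time; "joint_pos": joint angles; "joint_vel": joint speeds; "joint_efforts": joint torques, N m; "tool_pos": TCP position; "tool_rot": TCP orientation; "contact_force": force on the tool from outside, world axes, zero at the start; "ft_torque": the same for the moment, N m; "gripper_width": opening from 0.0 (shut) to 1.0 (fully open); "grasp_force": force on a finger pad.
Only numpy, scipy, OpenCV 4.12 (cv2) and the standard library are available. Lean on these libraries where they do the work, as an engineer would, in place of code of your own. Each camera call takes 0.05 s, during which the arm holds its last target. There are 200 camera calls.

## Working session

There is one attempt and no reset: what is moved stays moved. The work goes in short steps, Python scripts to look and compute and a tool call to move; the robot and the scene stay as the last step left them, time stands still between calls to the robot, and variables do not carry over. Pictures are saved under pics/ and viewed, at most 10 in all, crops included, and the job is handed in when it is done.

Besides the shell and the picture viewer there is one more tool, called after "Emit:" as name([rows], argument=value, ...), one row to a line, values as JSON. apply_moves: Moves the arm, as the interface text tells. Its arguments: {"type":"object","properties":{"moves":{"type":"array"}},"required":["moves"]}

```bash
mkdir -p pics; cat > h.py <<'E'
import numpy as np, cv2
from scipy.spatial.transform import Rotation as R
from plant import manip
def w(p,f): return R.from_rotvec(np.ravel(f["rvec"])).inv().apply(np.ravel(p)-np.ravel(f["tvec"]))
def px(p,f): return cv2.projectPoints(np.float64([p]),np.float64(f["rvec"]),np.float64(f["tvec"]),np.float64(f["K"]),None)[0].ravel().round()
def save(f,n): cv2.imwrite("pics/"+n,f["image"][:,:,::-1])
def pts(f,names,k=3):
    for n in names:
        for d in manip.spot_point(f,n)[:k]:
            p=w(d["location"],f); print(n,round(d["score"],2),p.round(4),px(p,f))
def st():
    s=manip.state(); print("t",round(s["time"],2),"pos",np.round(s["tool_pos"],4),"\n",R.from_quat(np.roll(s["tool_rot"],-1)).as_matrix().round(3),"J",np.round(s["joint_pos"],3),"F",np.round(s["contact_force"],1),"w",round(s["gripper_width"],3),"g",s["grasp_force"])
E
python3 - <<'E'
from h import *
st()
for n in ("scene","top"):
    f=manip.grab_frame(n); save(f,n+"0.png"); print(n)
    pts(f,["carousel_base","guard_top","carousel_window","crank_grip","cap_tote","tote_tab","cap_a","trough","trough_fold","mat","multimeter","spool","screwdriver","remote"])
E
```

```text
t 0.0 pos [ 0.1647 -0.6023  0.2471] 
 [[ 0.965  0.264 -0.   ]
 [ 0.264 -0.965  0.002]
 [ 0.    -0.002 -1.   ]] J [-1.423  0.053  1.614 -0.     1.476 -0.119] F [-0.5 -0.7  0.2] w 1.003 g 0.0
scene
carousel_base 0.65 [ 5.961e-01 -1.951e-01  5.000e-04] [257. 263.]
carousel_base 0.36 [0.7627 0.2423 0.0017] [429. 392.]
carousel_base 0.26 [ 0.6654 -0.1235  0.0846] [269. 274.]
guard_top 0.38 [ 0.51   -0.2156  0.035 ] [263. 225.]
carousel_window 0.97 [ 0.5082 -0.2189  0.0314] [262. 225.]
crank_grip 0.6 [0.7622 0.2419 0.0011] [429. 392.]
crank_grip 0.53 [ 0.5603 -0.2385  0.1642] [236. 199.]
cap_tote 0.93 [ 0.6616 -0.1268  0.0282] [271. 287.]
cap_tote 0.85 [ 0.6723 -0.5029 -0.0011] [125. 253.]
cap_tote 0.61 [ 0.2963 -0.2824 -0.0021] [275. 173.]
tote_tab 0.87 [ 0.6659 -0.1266  0.0867] [268. 273.]
tote_tab 0.65 [ 0.2979 -0.2834  0.0601] [272. 155.]
tote_tab 0.61 [ 0.6662 -0.5006  0.055 ] [119. 236.]
cap_a 0.74 [0.6034 0.1894 0.0131] [421. 312.]
cap_a 0.72 [ 0.3493 -0.0982  0.0114] [332. 198.]
cap_a 0.67 [ 0.6755 -0.1397  0.0509] [262. 285.]
trough 0.76 [ 0.555   0.0682 -0.0042] [371. 283.]
mat 0
[... 835 characters left out ...]
15.]
tote_tab 0.96 [ 0.2982 -0.284   0.0603] [421. 355.]
tote_tab 0.91 [ 0.6735 -0.5015  0.0588] [505. 208.]
tote_tab 0.6 [ 0.6557 -0.1355  0.089 ] [363. 211.]
cap_a 0.72 [0.5965 0.1871 0.0124] [240. 237.]
cap_a 0.67 [ 0.6434 -0.1103  0.0471] [352. 219.]
cap_a 0.47 [ 0.6764 -0.1452  0.0476] [366. 206.]
trough 0.89 [ 0.5533  0.0698 -0.002 ] [284. 255.]
trough 0.47 [ 0.7652  0.2429 -0.0041] [222. 176.]
trough_fold 0.63 [0.5483 0.0721 0.0303] [282. 255.]
mat 0.72 [0.4559 0.3689 0.0015] [170. 289.]
multimeter 0.76 [ 0.7615  0.2383 -0.0039] [224. 178.]
spool 0.94 [ 0.5222 -0.4995  0.0006] [499. 269.]
screwdriver 0.59 [0.4037 0.0224 0.0009] [300. 311.]
remote 0.6 [0.785  0.0008 0.0023] [311. 170.]
```

View pics/scene0.png

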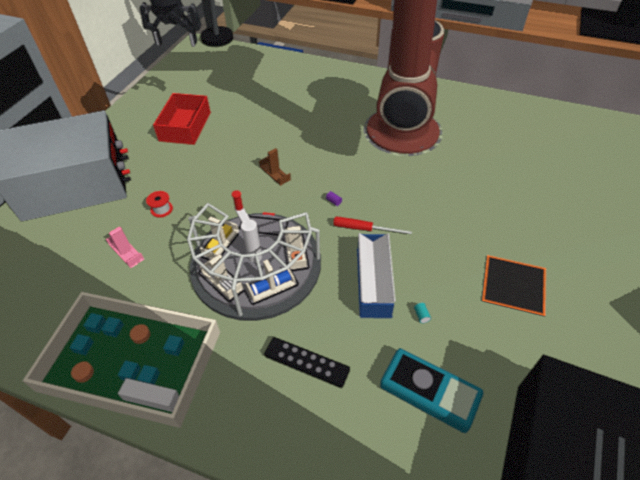

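View pics/top0.png

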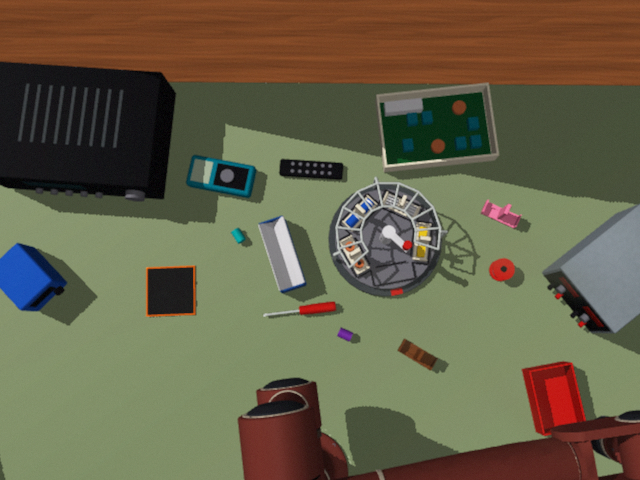

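The ivory carrier with the two blue cylinders is in the carousel at top (359,213) and scene (271,284). The look-alikes are the brown carrier at top (418,354), the pink carrier at top (500,213), the purple cylinder at (345,334) and the turquoise one at (238,236). Only the ivory carrier in the bay opposite the crank fits the description. I'll confirm that in a crop and refine the measurements.

```bash
cat >> h.py <<'E'
def back(uv,f,z):
    K=np.float64(f["K"]); Rm=R.from_rotvec(np.ravel(f["rvec"])).as_matrix(); t=np.ravel(f["tvec"])
    c=-Rm.T@t; d=(np.c_[np.atleast_2d(uv),np.ones(len(np.atleast_2d(uv)))]@np.linalg.inv(K).T)@Rm
    return c+d*((z-c[2])/d[:,2])[:,None]
E
python3 - <<'E'
from h import *
from collections import defaultdict
A=defaultdict(list)
near={"carousel_base":(.596,-.195,0),"guard_top":(.596,-.195,.123),"carousel_window":(.508,-.219,.03),"crank_grip":(.56,-.24,.166),"cap_tote":(.658,-.128,.03),"tote_tab":(.658,-.128,.09),"trough":(.553,.069,0),"trough_fold":(.553,.069,.03),"mat":(.454,.367,0)}
for i in range(4):
  for n in ("scene","top"):
    f=manip.grab_frame(n)
    for k,v in near.items():
        for d in manip.spot_point(f,k):
            p=w(d["location"],f)
            if np.linalg.norm(p-v)<.025: A[k].append(p);break
for k,v in A.items(): print(k,len(v),np.median(v,0).round(4),np.std(v,0).round(4))
im=f["image"]
print("cam top",back([[320,240]],f,0))
# red mark on rim
hsv=cv2.cvtColor(im,cv2.COLOR_RGB2HSV); m=(((hsv[...,0]<8)|(hsv[...,0]>172))&(hsv[...,1]>150)&(hsv[...,2]>90)); m[:283]=0;m[305:]=0;m[:,:380]=0;m[:,420:]=0
uv=np.argwhere(m)[:,::-1].mean(0); print("mark",m.sum(),uv,back(uv,f,.016))
for k,z in (("trough",.06),("mat",.003)):
    s=manip.silhouettes(f,k)[0]["pixels"]; q=np.argwhere(s)[:,::-1].astype(float)
    P=back(q,f,z)[:,:2].astype(np.float32); r=cv2.minAreaRect(P*1000); print(k,r,cv2.boxPoints(r).round(0).tolist())
c=cv2.resize(im[170:300,320:460],None,fx=4,fy=4,interpolation=cv2.INTER_CUBIC); cv2.imwrite("pics/crop1.png",c[:,:,::-1])
E
```

```text
carousel_base 4 [ 0.5975 -0.1958 -0.0017] [0.0014 0.0017 0.0013]
carousel_window 4 [ 0.5087 -0.2159  0.033 ] [0.0011 0.002  0.0011]
crank_grip 8 [ 0.5609 -0.2379  0.1653] [0.0013 0.0007 0.0025]
cap_tote 8 [ 0.658  -0.1275  0.0306] [0.0016 0.0016 0.0017]
tote_tab 8 [ 0.6613 -0.1286  0.0888] [0.0028 0.0025 0.0027]
trough 8 [5.531e-01 7.130e-02 1.000e-04] [0.0016 0.0014 0.0015]
trough_fold 8 [0.5509 0.0709 0.0308] [0.0012 0.001  0.0017]
mat 8 [0.4546 0.3676 0.0021] [0.002  0.0012 0.0017]
cam top [[ 0.59361595 -0.02614399  0.        ]]
mark 73 [396.39726027 291.45205479] [[ 0.45876894 -0.22796482  0.016     ]]
trough ((546.8008422851562, 70.35806274414062), (192.86500549316406, 71.95683288574219), 19.604215621948242) [[444.0, 72.0], [468.0, 4.0], [650.0, 69.0], [626.0, 137.0]]
mat ((451.2415771484375, 366.6982421875), (131.23568725585938, 130.10105895996094), 3.182662010192871) [[382.0, 428.0], [389.0, 298.0], [520.0, 305.0], [513.0, 435.0]]
```

View pics/crop1.png

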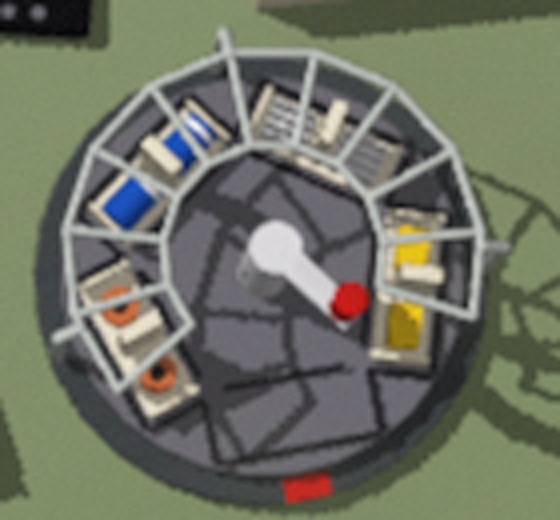

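The crop confirms it: the ivory carrier with two blue cylinders is at crop (150,160), diametrically opposite the red crank at crop (350,300). Coils are at (135,330), heat sinks at (330,125) and yellow blocks at (410,280). The red mark is at (307,488). The measurements agree: crank to carrier is 147 mm (expected 148), the axis is (0.597,-0.196) and the window direction is about 192.8°.

```bash
cat >> h.py <<'E'
AX=np.array([.597,-.1963]); WA=192.8; CR=.055
def tool(tx,tilt=0):  # tool pointing down, x axis at yaw tx deg, then tilt deg about own y
    return R.from_euler("z",tx,degrees=True)*R.from_euler("x",180,degrees=True)*R.from_euler("y",tilt,degrees=True)
def plan(targets,base=None):  # (pos, R) list -> rows from present pose
    s=manip.state(); p0=np.array(s["tool_pos"]); R0=R.from_quat(np.roll(s["tool_rot"],-1))
    if base: p0,R0=np.array(base[0]),base[1]
    for p,r in targets: print((R0.inv()*r).as_rotvec().round(3).tolist(),(R0.inv().apply(np.array(p)-p0)*100).round(2).tolist())
E
python3 - <<'E'
from h import *
T=tool(12.8)
plan([([.561,-.238,.24],T),([.561,-.238,.164],T)])
E
```

```text
[-0.0, -0.0, 0.043] [47.84, -24.75, 0.83]
[-0.0, -0.0, 0.043] [47.84, -24.75, 8.43]
```

Emit:
apply_moves([
  [[0, 0, 0.043], [47.84, -24.75, 0.8], 0],
  [[0, 0, 0.043], [47.84, -24.75, 0.8], 0],
  [[0, 0, 0.043], [47.84, -24.75, 0.8], 0],
  [[0, 0, 0.043], [47.84, -24.75, 0.8], 0],
  [[0, 0, 0.043], [47.84, -24.75, 0.8], 0],
  [[0, 0, 0.043], [47.84, -24.75, 0.8], 0],
  [[0, 0, 0.043], [47.84, -24.75, 0.8], 0],
  [[0, 0, 0.043], [47.84, -24.75, 0.8], 0],
  [[0, 0, 0.043], [47.84, -24.75, 0.8], 0],
  [[0, 0, 0.043], [47.84, -24.75, 0.8], 0],
  [[0, 0, 0.043], [47.84, -24.75, 0.8], 0],
  [[0, 0, 0.043], [47.84, -24.75, 0.8], 0],
  [[0, 0, 0.043], [47.84, -24.75, 0.8], 0],
  [[0, 0, 0.043], [47.84, -24.75, 0.8], 0],
])

```text
time: 7.0
tool_pos: [0.5605, -0.2386, 0.2403]
tool_rot: [0.0, 0.994, 0.111, -0.0]
contact_force: [0.1, 0.2, -0.4]
gripper_width: 0.501
grasp_force: 0.0
```

```bash
python3 - <<'E'
from h import *
st()
for n in ("scene","top"):
    f=manip.grab_frame(n); pts(f,["crank_grip"],1)
plan([([.561,-.238,.164],tool(12.8))])
save(manip.grab_frame("scene"),"s1.png")
E
```

```text
t 7.0 pos [ 0.5605 -0.2386  0.2403] 
 [[ 0.975  0.221 -0.   ]
 [ 0.221 -0.975 -0.   ]
 [-0.     0.    -1.   ]] J [-0.524  0.021  1.659 -0.     1.462  0.823] F [ 0.1  0.2 -0.4] w 0.501 g 0.0
crank_grip 0.67 [ 0.5597 -0.2355  0.1622] [238. 200.]
[0.0, -0.0, -0.001] [0.08, -0.08, 7.64]
```

View pics/s1.png

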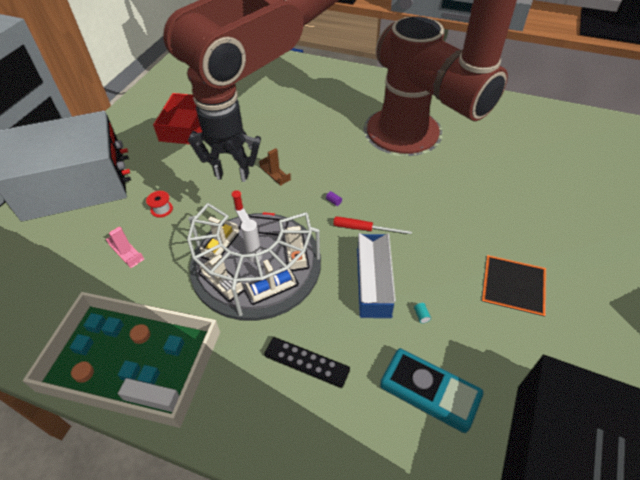

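The gripper is above the crank (handle at 238,200), fingers half open, and nothing has been disturbed. The network calls cost robot time, so I'll use fewer from here. Next: descend and grip.

Emit:
apply_moves([
  [[0, 0, 0], [0.08, -0.05, 4], 0],
  [[0, 0, 0], [0.08, -0.05, 7.6], 0],
  [[0, 0, 0], [0.08, -0.05, 7.6], 0],
  [[0, 0, 0], [0.08, -0.05, 7.6], 1],
  [[0, 0, 0], [0.08, -0.05, 7.6], 1],
  [[0, 0, 0], [0.08, -0.05, 7.6], 1],
  [[0, 0, 0], [0.08, -0.05, 7.6], 1],
  [[0, 0, 0], [0.08, -0.05, 7.6], 1],
])

```text
time: 8.05
tool_pos: [0.5626, -0.2379, 0.1664]
tool_rot: [0.001, 0.994, 0.112, 0.001]
contact_force: [-0.2, 0.8, 1.7]
gripper_width: 0.213
grasp_force: 58.5
```

```bash
python3 - <<'E'
from h import *
st(); s=manip.state(); p=np.array(s["tool_pos"])
v=p[:2]-AX; a=np.degrees(np.arctan2(v[1],v[0])); print("radius",np.hypot(*v),"ang",a)
r=np.linspace(a,12.8,41)[1:]
T=tool(12.8)
plan([([*(AX+CR*np.array([np.cos(np.radians(x)),np.sin(np.radians(x))])),p[2]],T) for x in r])
E
```

```text
t 8.05 pos [ 0.5626 -0.2379  0.1664] 
 [[ 0.975  0.222  0.003]
 [ 0.222 -0.975 -0.002]
 [ 0.002  0.002 -1.   ]] J [-0.522  0.08   1.724 -0.     1.334  0.825] F [-0.2  0.8  1.7] w 0.213 g 58.54556500911713
radius 0.05394689922293426 ang -129.59177013441385
[0.002, -0.002, 0.0] [0.13, 0.33, 0.0]
[0.002, -0.002, 0.0] [0.37, 0.58, 0.0]
[0.002, -0.002, 0.0] [0.61, 0.81, 0.0]
[0.002, -0.002, 0.0] [0.88, 1.03, 0.0]
[0.002, -0.002, 0.0] [1.15, 1.24, 0.01]
[0.002, -0.002, 0.0] [1.44, 1.42, 0.01]
[0.002, -0.002, 0.0] [1.74, 1.59, 0.01]
[0.002, -0.002, 0.0] [2.04, 1.74, 0.01]
[0.002, -0.002, 0.0] [2.36, 1.87, 0.01]
[0.002, -0.002, 0.0] [2.68, 1.97, 0.01]
[0.002, -0.002, 0.0] [3.01, 2.06, 0.01]
[0.002, -0.002, 0.0] [3.35, 2.13, 0.01]
[0.002, -0.002, 0.0] [3.69, 2.18, 0.01]
[0.002, -0.002, 0.0] [4.03, 2.2, 0.01]
[0.002, -0.002, 0.0] [4.37, 2.21, 0.02]
[0.002, -0.002, 0.0] [4.71, 2.19, 0.02]
[0.002, -0.002, 0.0] [5.05, 2.15, 0.02]
[0.002, -0.002, 0.0] [5.39, 2.1, 0.02]
[0.002, -0.002, 0.0] [5.72, 2.02, 0.02]
[0.002, -0.002, 0.0] [6.05, 1.92, 0.02]
[0.002, -0.002, 0.0] [6.37, 1.8, 0.02]
[0.002, -0.002, 0.0] [6.68, 1.66, 0.02]
[0.002, -0.002, 0.0] [6.98, 1.5, 0.02]
[0.002, -0.002, 0.0] [7.27, 1.32, 0.02]
[0.002, -0.002, 0.0] [7.55, 1.13, 0.02]
[0.002, -0.002, 0.0] [7.82, 0.91, 0.02]
[0.002, -0.002, 0.0] [8.07, 0.69, 0.02]
[0.002, -0.002, 0.0] [8.31, 0.44, 0.02]
[0.002, -0.002, 0.0] [8.54, 0.18, 0.02]
[0.002, -0.002, 0.0] [8.75, -0.09, 0.02]
[0.002, -0.002, 0.0] [8.94, -0.37, 0.02]
[0.002, -0.002, 0.0] [9.11, -0.67, 0.02]
[0.002, -0.002, 0.0] [9.26, -0.97, 0.02]
[0.002, -0.002, 0.0] [9.4, -1.28, 0.02]
[0.002, -0.002, 0.0] [9.51, -1.61, 0.02]
[0.002, -0.002, 0.0] [9.61, -1.93, 0.02]
[0.002, -0.002, 0.0] [9.68, -2.27, 0.02]
[0.002, -0.002, 0.0] [9.73, -2.61, 0.02]
[0.002, -0.002, 0.0] [9.76, -2.95, 0.02]
[0.002, -0.002, 0.0] [9.78, -3.29, 0.02]
```

Emit:
apply_moves([
  [[0, 0, 0], [0.13, 0.3, 0], 1],
  [[0, 0, 0], [0.37, 0.58, 0], 1],
  [[0, 0, 0], [0.61, 0.81, 0], 1],
  [[0, 0, 0], [0.88, 1.03, 0], 1],
  [[0, 0, 0], [1.15, 1.24, 0], 1],
  [[0, 0, 0], [1.44, 1.42, 0], 1],
  [[0, 0, 0], [1.74, 1.59, 0], 1],
  [[0, 0, 0], [2.04, 1.74, 0], 1],
  [[0, 0, 0], [2.36, 1.87, 0], 1],
  [[0, 0, 0], [2.68, 1.97, 0], 1],
  [[0, 0, 0], [3.01, 2.06, 0], 1],
  [[0, 0, 0], [3.35, 2.13, 0], 1],
  [[0, 0, 0], [3.69, 2.18, 0], 1],
  [[0, 0, 0], [4.03, 2.2, 0], 1],
  [[0, 0, 0], [4.37, 2.21, 0], 1],
  [[0, 0, 0], [4.71, 2.19, 0], 1],
  [[0, 0, 0], [5.05, 2.15, 0], 1],
  [[0, 0, 0], [5.39, 2.1, 0], 1],
  [[0, 0, 0], [5.72, 2.02, 0], 1],
  [[0, 0, 0], [6.05, 1.92, 0], 1],
])

```text
time: 10.05
tool_pos: [0.6262, -0.2446, 0.1663]
tool_rot: [0.002, 0.994, 0.111, 0.001]
contact_force: [0.7, -4.0, 5.2]
gripper_width: 0.209
grasp_force: 58.7
```

```bash
python3 - <<'E'
from h import *
st(); s=manip.state(); p=np.array(s["tool_pos"])
v=p[:2]-AX; a=np.degrees(np.arctan2(v[1],v[0])); print("radius",np.hypot(*v),"ang",a)
r=np.linspace(a,12.8,20)[1:]
plan([([*(AX+CR*np.array([np.cos(np.radians(x)),np.sin(np.radians(x))])),p[2]],tool(12.8)) for x in r])
E
```

```text
t 10.05 pos [ 0.6262 -0.2446  0.1663] 
 [[ 0.975  0.222  0.004]
 [ 0.222 -0.975 -0.004]
 [ 0.002  0.005 -1.   ]] J [-0.482  0.218  1.571 -0.002  1.347  0.866] F [ 0.7 -4.   5.2] w 0.209 g 58.69592785835266
radius 0.05643607641133965 ang -58.803153594776354
[0.005, -0.002, -0.0] [0.29, -0.26, -0.0]
[0.005, -0.002, -0.0] [0.62, -0.41, -0.0]
[0.005, -0.002, -0.0] [0.94, -0.58, -0.0]
[0.005, -0.002, -0.0] [1.25, -0.77, -0.0]
[0.005, -0.002, -0.0] [1.55, -0.98, -0.0]
[0.005, -0.002, -0.0] [1.83, -1.2, -0.0]
[0.005, -0.002, -0.0] [2.09, -1.45, -0.0]
[0.005, -0.002, -0.0] [2.34, -1.71, -0.0]
[0.005, -0.002, -0.0] [2.57, -1.99, -0.0]
[0.005, -0.002, -0.0] [2.78, -2.29, -0.01]
[0.005, -0.002, -0.0] [2.97, -2.59, -0.01]
[0.005, -0.002, -0.0] [3.15, -2.91, -0.01]
[0.005, -0.002, -0.0] [3.3, -3.24, -0.01]
[0.005, -0.002, -0.0] [3.42, -3.58, -0.01]
[0.005, -0.002, -0.0] [3.53, -3.92, -0.01]
[0.005, -0.002, -0.0] [3.61, -4.28, -0.01]
[0.005, -0.002, -0.0] [3.67, -4.63, -0.01]
[0.005, -0.002, -0.0] [3.71, -4.99, -0.02]
[0.005, -0.002, -0.0] [3.72, -5.36, -0.02]
```

Emit:
apply_moves([
  [[0, 0, 0], [0.29, -0.2, 0], 1],
  [[0, 0, 0], [0.62, -0.41, 0], 1],
  [[0, 0, 0], [0.94, -0.58, 0], 1],
  [[0, 0, 0], [1.25, -0.77, 0], 1],
  [[0, 0, 0], [1.55, -0.98, 0], 1],
  [[0, 0, 0], [1.83, -1.2, 0], 1],
  [[0, 0, 0], [2.09, -1.45, 0], 1],
  [[0, 0, 0], [2.34, -1.71, 0], 1],
  [[0, 0, 0], [2.57, -1.99, 0], 1],
  [[0, 0, 0], [2.78, -2.29, 0], 1],
  [[0, 0, 0], [2.97, -2.59, 0], 1],
  [[0, 0, 0], [3.15, -2.91, 0], 1],
  [[0, 0, 0], [3.3, -3.24, 0], 1],
  [[0, 0, 0], [3.42, -3.58, 0], 1],
  [[0, 0, 0], [3.53, -3.92, 0], 1],
  [[0, 0, 0], [3.61, -4.28, 0], 1],
  [[0, 0, 0], [3.67, -4.63, 0], 1],
  [[0, 0, 0], [3.71, -4.95, 0], 1],
  [[0, 0, 0], [3.72, -5.3, 0], 1],
  [[0, 0, 0], [3.72, -5.3, 0], 1],
])

```text
time: 12.05
tool_pos: [0.6519, -0.1818, 0.1664]
tool_rot: [0.0, 0.994, 0.112, 0.003]
contact_force: [5.3, 2.8, 5.1]
gripper_width: 0.209
grasp_force: 58.8
```

```bash
python3 - <<'E'
from h import *
st(); p=np.array(manip.state()["tool_pos"])
P=np.array([[.5626,-.2379],[.6262,-.2446],p[:2]])
A=np.c_[2*P,np.ones(3)]; s=np.linalg.solve(A,(P**2).sum(1)); print("axis fit",s[:2],"r",np.sqrt(s[2]+s[:2]@s[:2]))
v=p[:2]-AX; print("ang",np.degrees(np.arctan2(v[1],v[0])),np.hypot(*v))
E
```

```text
t 12.05 pos [ 0.6519 -0.1818  0.1664] 
 [[ 0.975  0.223  0.006]
 [ 0.223 -0.975  0.   ]
 [ 0.006  0.001 -1.   ]] J [-0.383  0.227  1.56   0.003  1.348  0.963] F [5.3 2.8 5.1] w 0.209 g 58.83774161338806
axis fit [ 0.59907557 -0.19686699] r 0.054901503907254436
ang 14.75588166472994 0.056753643747375244
```

Emit:
apply_moves([
  [[0, 0, 0], [0, 0.15, 0], 1],
  [[0, 0, 0], [0, 0.3, 0], 1],
  [[0, 0, 0], [0, 0.3, 0], 1],
  [[0, 0, 0], [0, 0.3, 0], 0],
  [[0, 0, 0], [0, 0.3, 0], 0],
  [[0, 0, 0], [0, 0.3, 0], 0],
  [[0, 0, 0], [0, 0.3, -4], 0],
  [[0, 0, 0], [0, 0.3, -8], 0],
  [[0, 0, 0], [-10, 0.3, -8], 0],
  [[0, 0, 0], [-25, 0.3, -8], 0],
  [[0, 0, 0], [-25, 0.3, -8], 0],
  [[0, 0, 0], [-25, 0.3, -8], 0],
  [[0, 0, 0], [-25, 0.3, -8], 0],
  [[0, 0, 0], [-25, 0.3, -8], 0],
])

```text
time: 13.45
tool_pos: [0.4018, -0.2413, 0.2428]
tool_rot: [-0.0, 0.994, 0.109, -0.001]
contact_force: [0.2, -0.6, 0.2]
gripper_width: 0.499
grasp_force: 0.0
```

```bash
python3 - <<'E'
from h import *
st()
for n in ("scene","top"):
    f=manip.grab_frame(n); save(f,n+"2.png"); pts(f,["tote_tab","cap_tote","crank_grip"] if n=="scene" else ["tote_tab"],4)
im=f["image"]; c=cv2.resize(im[170:300,320:460],None,fx=4,fy=4,interpolation=cv2.INTER_CUBIC); 
s=cv2.imread("pics/scene2.png")[120:320,140:380]; s=cv2.resize(s,(624,520)); cv2.imwrite("pics/v2.png",cv2.resize(np.hstack([c[:,:,::-1],s]),(800,352)))
st()
E
```

```text
t 13.45 pos [ 0.4018 -0.2413  0.2428] 
 [[ 0.976  0.217 -0.003]
 [ 0.217 -0.976  0.001]
 [-0.003 -0.001 -1.   ]] J [-6.990e-01 -3.310e-01  1.968e+00 -1.000e-03  1.507e+00  6.530e-01] F [ 0.2 -0.6  0.2] w 0.499 g 0.0
tote_tab 0.95 [ 0.2975 -0.2804  0.0614] [273. 155.]
tote_tab 0.88 [ 0.6684 -0.5021  0.0567] [118. 236.]
tote_tab 0.59 [ 0.5099 -0.2107  0.086 ] [262. 211.]
tote_tab 0.57 [ 5.189e-01 -4.948e-01  2.000e-04] [163. 209.]
cap_tote 0.85 [ 0.3021 -0.2842 -0.0035] [273. 174.]
cap_tote 0.71 [ 0.5063 -0.2143  0.0283] [264. 226.]
cap_tote 0.56 [ 6.711e-01 -5.049e-01  3.000e-04] [124. 252.]
cap_tote 0.29 [ 0.6607 -0.1291  0.0297] [270. 286.]
crank_grip 0.55 [ 0.6493 -0.1873  0.1656] [239. 235.]
tote_tab 0.92 [ 0.6754 -0.5007  0.0585] [505. 208.]
tote_tab 0.63 [ 0.3    -0.2833  0.0602] [420. 354.]
tote_tab 0.57 [ 0.5047 -0.2216  0.0923] [397. 271.]
t 13.75 pos [ 0.4072 -0.2409  0.2444] 
 [[ 0.975  0.223 -0.   ]
 [ 0.223 -0.975  0.   ]
 [-0.    -0.    -1.   ]] J [-0.692 -0.322  1.959  0.     1.505  0.654] F [ 0.3 -0.1 -0.6] w 0.494 g 0.0
```

View pics/v2.png

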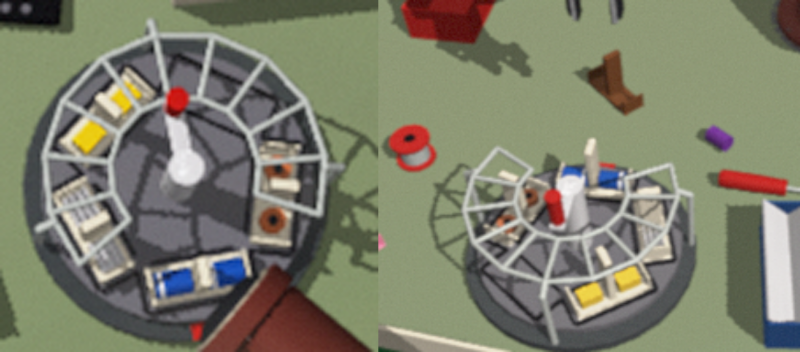

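The blue carrier now stands in the window (left crop 200,278), with its tab at about (0.508,-0.2165).

```bash
python3 - <<'E'
from h import *
T=tool(12.5); plan([([.508,-.2165,.20],T),([.508,-.2165,.088],T)])
E
```

```text
[-0.0, 0.0, 0.007] [10.37, -0.13, 4.44]
[-0.0, 0.0, 0.007] [10.37, -0.13, 15.64]
```

Emit:
apply_moves([
  [[0, 0, 0.007], [5, -0.1, 2], 0],
  [[0, 0, 0.007], [10.4, -0.1, 4.4], 0],
  [[0, 0, 0.007], [10.4, -0.1, 4.4], 0],
  [[0, 0, 0.007], [10.4, -0.1, 8], 0],
  [[0, 0, 0.007], [10.4, -0.1, 12], 0],
  [[0, 0, 0.007], [10.4, -0.1, 14.5], 0],
  [[0, 0, 0.007], [10.4, -0.1, 15.6], 0],
  [[0, 0, 0.007], [10.4, -0.1, 15.6], 0],
  [[0, 0, 0.007], [10.4, -0.1, 15.6], 1],
  [[0, 0, 0.007], [10.4, -0.1, 15.6], 1],
  [[0, 0, 0.007], [10.4, -0.1, 15.6], 1],
  [[0, 0, 0.007], [10.4, -0.1, 15.6], 1],
  [[0, 0, 0.007], [10.4, -0.1, 15.6], 1],
  [[0, 0, 0.007], [10.4, -0.1, 15.6], 1],
  [[0, 0, 0.007], [10.4, -0.1, 15.6], 1],
])

```text
time: 15.25
tool_pos: [0.509, -0.2179, 0.0907]
tool_rot: [0.001, 0.994, 0.108, 0.002]
contact_force: [0.8, 0.3, 5.4]
gripper_width: 0.109
grasp_force: 59.4
```

```bash
python3 - <<'E'
from h import *
st()
E
```

```text
t 15.25 pos [ 0.509  -0.2179  0.0907] 
 [[ 0.977  0.215  0.004]
 [ 0.215 -0.977 -0.002]
 [ 0.003  0.003 -1.   ]] J [-0.539  0.033  1.91   0.     1.194  0.815] F [0.8 0.3 5.4] w 0.109 g 59.43977952003479
```

```bash
python3 - <<'E'
from h import *
D=np.array([[.6244,.2471,.053,1.614],[.6092,.2403,.021,1.659],[.6109,.1664,.08,1.724],[.6723,.1663,.218,1.571],[.6768,.1664,.227,1.56],[.4689,.2428,-.331,1.968],[.5537,.0907,.033,1.91]])
r,z,a,b=D.T; o=np.ones(7);O=0*o
A=np.r_[np.c_[np.sin(a),np.sin(a+b),np.cos(a+b),o,O],np.c_[np.cos(a),np.cos(a+b),-np.sin(a+b),O,o]]
x,res,*_=np.linalg.lstsq(A,np.r_[r,z],rcond=None); print("L1,L2,d,a1,h-Lt",x.round(3),np.abs(A@x-np.r_[r,z]).max())
from scipy.optimize import fsolve
for Lt in (.15,.25):
 L1,L2,d,a1,hl=x; h=hl+Lt
 def fk(q,s):
  W=R.from_euler("z",q[0]).apply([a1+L1*np.sin(q[1])+L2*np.sin(q[1]+q[2])+d*np.cos(q[1]+q[2]),0,h+L1*np.cos(q[1])+L2*np.cos(q[1]+q[2])-d*np.sin(q[1]+q[2])])
  Rm=R.from_euler("z",q[0])*R.from_euler("y",q[1]+q[2])*R.from_euler("z",s*q[3])*R.from_euler("y",q[4])*R.from_euler("z",q[5])*R.from_euler("z",np.pi/2)
  return W+Rm.apply([0,0,Lt]),Rm
 for tilt in (-48,48):
  Rt=tool(109.5,tilt); low=.0
  # pour TCP position approx
  P=np.array([.552,.071,.0])+np.array([0,0,.13])-Rt.apply([0,0,1])*[.05,.05,0]
  for s in (1,-1):
   q=np.array([.1,.1,1.8,0,1.3,-.2])
   for t in np.linspace(0,tilt,12):
    Rr=tool(109.5,t); q=fsolve(lambda q:np.r_[fk(q,s)[0]-P,(Rr.inv()*fk(q,s)[1]).as_rotvec()],q)
   print(Lt,tilt,s,q.round(2),np.abs(fk(q,s)[0]-P).max().round(4))
E
```

```text
L1,L2,d,a1,h-Lt [ 0.425  0.608  0.089  0.006 -0.03 ] 0.0006003136658273567
0.15 -48 1 [ 0.4   0.03  1.94 -0.86  1.35  0.33] 0.0
0.15 -48 -1 [0.4  0.03 1.94 0.86 1.35 0.33] 0.0
0.15 48 1 [-0.11  0.16  1.79  0.73  1.62 -0.58] 0.0
0.15 48 -1 [-0.11  0.16  1.79 -0.73  1.62 -0.58] 0.0
0.25 -48 1 [ 0.53  0.09  1.93 -0.83  1.41  0.46] 0.0
0.25 -48 -1 [0.53 0.09 1.93 0.83 1.41 0.46] 0.0
0.25 48 1 [-0.22  0.28  1.71  0.68  1.66 -0.68] 0.0
0.25 48 -1 [-0.22  0.28  1.71 -0.68  1.66 -0.68] 0.0
```

Emit:
apply_moves([
  [[0, 0, 0], [0, 0, -0.5], 1],
  [[0, 0, 0], [0, 0, -1.2], 1],
  [[0, 0, 0], [0, 0, -2.2], 1],
  [[0, 0, 0], [0, 0, -3.5], 1],
  [[0, 0, 0], [0, 0, -5], 1],
  [[0, 0, 0], [0, 0, -6.5], 1],
  [[0, 0, 0], [0, 0, -8], 1],
  [[0, 0, 0], [0, 0, -9.5], 1],
  [[0, 0, 0], [0, 0, -11], 1],
  [[0, 0, 0], [0, 0, -12.5], 1],
  [[0, 0, 0], [0, 0, -13.8], 1],
  [[0, 0, 0], [0, 0, -14.6], 1],
  [[0, 0, 0], [0, 0, -15], 1],
  [[0, 0, 0], [0, 0, -15], 1],
])

```text
time: 16.65
tool_pos: [0.5076, -0.2172, 0.2387]
tool_rot: [0.0, 0.994, 0.108, 0.0]
contact_force: [-0.6, -0.4, -1.4]
gripper_width: 0.108
grasp_force: 58.4
```

```bash
cat >> h.py <<'E'
TC=np.array([.552,.071]); FY=19.5; H=.0607
def pour(th,s0,d,dy=0):
    r=tool(FY+90,-th); ex=np.array([np.cos(np.radians(FY+90)),np.sin(np.radians(FY+90))]); ey=np.array([np.cos(np.radians(FY)),np.sin(np.radians(FY))])
    E=np.r_[TC+ex*(d-s0)/2**.5+ey*dy,.03+(d+s0)/2**.5]
    return E-r.apply([.018,0,H]),r
E
python3 - <<'E'
from h import *
st()
for a in ((30,.028,.045),(30,.028,.02),(48,.028,.008)): print(pour(*a)[0].round(3))
s=manip.state(); plan([([.552,.071,.235],tool(109.5))])
E
```

```text
t 16.65 pos [ 0.5076 -0.2172  0.2387] 
 [[ 0.977  0.215  0.   ]
 [ 0.215 -0.977 -0.   ]
 [ 0.     0.    -1.   ]] J [-0.539 -0.116  1.793 -0.     1.463  0.815] F [-0.6 -0.4 -1.4] w 0.108 g 58.381070494651794
[0.543 0.096 0.143]
[0.549 0.08  0.126]
[0.546 0.089 0.109]
[0.001, 0.0, -1.694] [10.53, -27.19, 0.37]
```

Emit:
apply_moves([
  [[0, 0, -0.02], [0.1, -0.3, 0], 1],
  [[0, 0, -0.07], [0.4, -1.1, 0], 1],
  [[0, 0, -0.15], [0.9, -2.4, 0], 1],
  [[0, 0, -0.25], [1.6, -4.1, 0], 1],
  [[0, 0, -0.37], [2.3, -6.0, 0.1], 1],
  [[0, 0, -0.49], [3.0, -7.9, 0.1], 1],
  [[0, 0, -0.61], [3.8, -9.8, 0.1], 1],
  [[0, 0, -0.73], [4.5, -11.7, 0.2], 1],
  [[0, 0, -0.85], [5.3, -13.6, 0.2], 1],
  [[0, 0, -0.97], [6.0, -15.5, 0.2], 1],
  [[0, 0, -1.08], [6.7, -17.4, 0.2], 1],
  [[0, 0, -1.2], [7.5, -19.3, 0.3], 1],
  [[0, 0, -1.32], [8.2, -21.2, 0.3], 1],
  [[0, 0, -1.44], [8.9, -23.1, 0.3], 1],
  [[0, 0, -1.54], [9.6, -24.8, 0.3], 1],
  [[0, 0, -1.63], [10.1, -26.1, 0.4], 1],
  [[0, 0, -1.68], [10.4, -26.9, 0.4], 1],
  [[0, 0, -1.693], [10.5, -27.2, 0.4], 1],
  [[0, 0, -1.693], [10.5, -27.2, 0.4], 1],
])

```text
time: 18.55
tool_pos: [0.5512, 0.0715, 0.2335]
tool_rot: [-0.001, 0.578, 0.816, -0.0]
contact_force: [1.0, -0.6, -1.5]
gripper_width: 0.111
grasp_force: 58.5
```

```bash
python3 - <<'E'
from h import *
st()
f=manip.grab_frame("scene"); g=manip.grab_frame("top")
a=f["image"][150:330,260:500];b=g["image"][170:330,190:400]
cv2.imwrite("pics/v3.png",np.hstack([cv2.resize(a,(427,320)),cv2.resize(b,(373,320))])[:,:,::-1])
# check tab height/pos of held tote + trough fit with updated corners
plan([pour(t,.028,d) for t,d in ((10,.075),(20,.055),(30,.035),(30,.022))])
E
```

```text
t 18.55 pos [0.5512 0.0715 0.2335] 
 [[-0.333  0.943 -0.001]
 [ 0.943  0.333 -0.   ]
 [ 0.    -0.001 -1.   ]] J [-0.005 -0.102  1.79  -0.     1.455 -0.344] F [ 1.  -0.6 -1.5] w 0.111 g 58.482245206832886
[-0.001, -0.175, -0.002] [2.59, 0.07, 6.82]
[-0.001, -0.349, -0.002] [2.28, 0.07, 8.2]
[-0.001, -0.524, -0.002] [1.96, 0.07, 9.78]
[-0.001, -0.524, -0.002] [1.04, 0.07, 10.7]
```

View pics/v3.png

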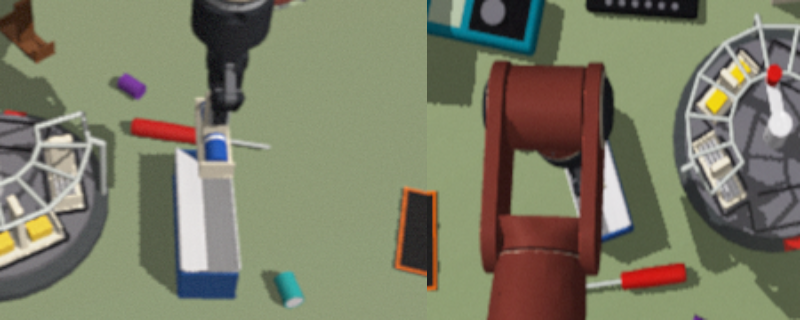

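The carrier with the blue capacitors is held over the trough and parallel to the fold (left crop 213,140). Next I'll descend while tilting to 30°.

Emit:
apply_moves([
  [[0, -0.02, 0], [0.3, 0.05, 0.7], 1],
  [[0, -0.05, 0], [0.8, 0.05, 2], 1],
  [[0, -0.09, 0], [1.4, 0.05, 3.5], 1],
  [[0, -0.13, 0], [2.1, 0.05, 5.2], 1],
  [[0, -0.18, 0], [2.55, 0.05, 6.8], 1],
  [[0, -0.23, 0], [2.5, 0.05, 7.3], 1],
  [[0, -0.28, 0], [2.4, 0.05, 7.7], 1],
  [[0, -0.33, 0], [2.3, 0.05, 8.1], 1],
  [[0, -0.38, 0], [2.2, 0.05, 8.5], 1],
  [[0, -0.43, 0], [2.1, 0.05, 8.9], 1],
  [[0, -0.48, 0], [2.0, 0.05, 9.4], 1],
  [[0, -0.51, 0], [1.95, 0.05, 9.7], 1],
  [[0, -0.523, 0], [1.6, 0.05, 10.1], 1],
  [[0, -0.523, 0], [1.2, 0.05, 10.5], 1],
  [[0, -0.523, 0], [1.05, 0.05, 10.7], 1],
  [[0, -0.523, 0], [1.05, 0.05, 10.7], 1],
])

```text
time: 20.25
tool_pos: [0.5485, 0.0806, 0.127]
tool_rot: [0.211, 0.558, 0.788, -0.149]
contact_force: [-0.6, -0.5, -1.8]
gripper_width: 0.104
grasp_force: 58.5
```

```bash
python3 - <<'E'
from h import *
st()
f=manip.grab_frame("scene"); cv2.imwrite("pics/v4.png",cv2.resize(f["image"][170:330,290:450],(560,560),interpolation=cv2.INTER_CUBIC)[:,:,::-1])
pts(f,["cap_tote"],4)
plan([pour(t,.028,d) for t,d in ((33,.019),(36,.016),(40,.013),(44,.011),(48,.009),(50,.009))])
E
```

```text
t 20.25 pos [0.5485 0.0806 0.127 ] 
 [[-0.287  0.943  0.165]
 [ 0.817  0.332 -0.471]
 [-0.499 -0.    -0.866]] J [ 0.248  0.014  1.927 -0.561  1.208  0.115] F [-0.6 -0.5 -1.8] w 0.104 g 58.521666526794434
cap_tote 0.93 [0.5574 0.0521 0.0763] [366. 260.]
cap_tote 0.84 [ 6.685e-01 -5.021e-01  3.000e-04] [126. 251.]
cap_tote 0.74 [ 0.2949 -0.2807 -0.0044] [275. 173.]
[-0.001, -0.053, -0.002] [0.28, -0.03, 0.26]
[-0.001, -0.105, -0.002] [0.53, -0.03, 0.48]
[-0.001, -0.175, -0.002] [0.89, -0.03, 0.7]
[-0.001, -0.245, -0.002] [1.28, -0.03, 0.86]
[-0.001, -0.315, -0.002] [1.67, -0.03, 1.05]
[-0.001, -0.35, -0.002] [1.89, -0.03, 1.06]
```

View pics/v4.png

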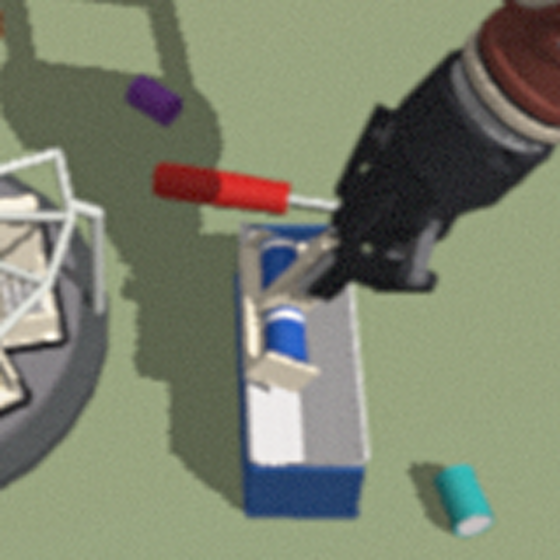

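The carrier is tilted over the left face with both caps still in the groove (265,260 and 285,330), and its measured position agrees with the prediction. Next is the slow pour.

Emit:
apply_moves([
  [[0, -0.015, 0], [0.08, 0, 0.08], 1],
  [[0, -0.03, 0], [0.16, 0, 0.15], 1],
  [[0, -0.05, 0], [0.26, 0, 0.25], 1],
  [[0, -0.07, 0], [0.36, 0, 0.33], 1],
  [[0, -0.09, 0], [0.46, 0, 0.42], 1],
  [[0, -0.105, 0], [0.53, 0, 0.48], 1],
  [[0, -0.12, 0], [0.6, 0, 0.53], 1],
  [[0, -0.135, 0], [0.68, 0, 0.58], 1],
  [[0, -0.15, 0], [0.76, 0, 0.62], 1],
  [[0, -0.165, 0], [0.84, 0, 0.67], 1],
  [[0, -0.18, 0], [0.92, 0, 0.71], 1],
  [[0, -0.195, 0], [1.0, 0, 0.75], 1],
  [[0, -0.21, 0], [1.08, 0, 0.78], 1],
  [[0, -0.225, 0], [1.17, 0, 0.82], 1],
  [[0, -0.245, 0], [1.28, 0, 0.86], 1],
  [[0, -0.265, 0], [1.4, 0, 0.91], 1],
  [[0, -0.29, 0], [1.53, 0, 0.98], 1],
  [[0, -0.315, 0], [1.67, 0, 1.05], 1],
  [[0, -0.315, 0], [1.67, 0, 1.05], 1],
  [[0, -0.315, 0], [1.67, 0, 1.05], 1],
])

```text
time: 22.35
tool_pos: [0.5453, 0.09, 0.1096]
tool_rot: [0.332, 0.527, 0.746, -0.235]
contact_force: [-0.3, -1.1, -1.6]
gripper_width: 0.11
grasp_force: 58.6
```

```bash
python3 - <<'E'
from h import *
st()
f=manip.grab_frame("scene"); cv2.imwrite("pics/v5.png",cv2.resize(f["image"][170:330,290:450],(560,560),interpolation=cv2.INTER_CUBIC)[:,:,::-1])
pts(f,["cap_a"],6)
E
```

```text
t 22.35 pos [0.5453 0.09   0.1096] 
 [[-0.223  0.943  0.247]
 [ 0.631  0.333 -0.701]
 [-0.743 -0.001 -0.669]] J [ 0.384  0.136  1.932 -0.888  1.277  0.409] F [-0.3 -1.1 -1.6] w 0.11 g 58.63569617271423
cap_a 0.72 [0.5783 0.0805 0.046 ] [375. 280.]
cap_a 0.6 [ 0.3457 -0.0947  0.011 ] [334. 198.]
cap_a 0.47 [0.5261 0.0628 0.0494] [374. 258.]
cap_a 0.46 [0.6026 0.189  0.0154] [421. 311.]
```

View pics/v5.png

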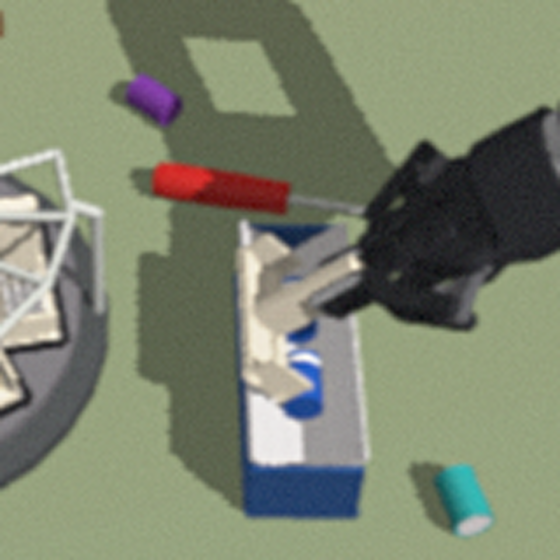

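Both capacitors lie in the fold (305,320 and 305,385; measured z 46–49 mm and symmetric about the fold centre). I'll retract up-slope, then up, then over to the mat.

```bash
python3 - <<'E'
from h import *
T=tool(93.2); s=manip.state(); p=np.array(s["tool_pos"]); R0=R.from_quat(np.roll(s["tool_rot"],-1))
up=p+R0.apply([-.02,0,0])+[0,0,.12]; print(up)
plan([(up,R0),([.4546,.3676,.20],T)])
print("from mat-above:"); plan([([.4546,.3676,.066],T)],([.4546,.3676,.20],T))
E
```

```text
[0.55006627 0.0773214  0.24490577]
[0.0, 0.0, 0.0] [-10.92, 0.0, -8.03]
[0.119, 0.832, 0.266] [12.85, 0.65, -27.73]
from mat-above:
[0.0, 0.0, 0.0] [0.0, -0.0, 13.4]
```

Emit:
apply_moves([
  [[0, 0, 0], [-0.7, 0, 0], 1],
  [[0, 0, 0], [-2, 0, 0], 1],
  [[0, 0, 0], [-3.5, 0, -1.4], 1],
  [[0, 0, 0], [-6, 0, -3.6], 1],
  [[0, 0, 0], [-8.5, 0, -5.9], 1],
  [[0, 0, 0], [-10.9, 0, -8], 1],
  [[0, 0, 0], [-10.9, 0, -8], 1],
  [[0.119, 0.832, 0.266], [12.85, 0.65, -27.7], 1],
  [[0.119, 0.832, 0.266], [12.85, 0.65, -27.7], 1],
  [[0.119, 0.832, 0.266], [12.85, 0.65, -27.7], 1],
  [[0.119, 0.832, 0.266], [12.85, 0.65, -27.7], 1],
  [[0.119, 0.832, 0.266], [12.85, 0.65, -27.7], 1],
  [[0.119, 0.832, 0.266], [12.85, 0.65, -27.7], 1],
  [[0.119, 0.832, 0.266], [12.85, 0.65, -27.7], 1],
  [[0.119, 0.832, 0.266], [12.85, 0.65, -27.7], 1],
  [[0.119, 0.832, 0.266], [12.85, 0.65, -27.7], 1],
  [[0.119, 0.832, 0.266], [12.85, 0.65, -27.7], 1],
  [[0.119, 0.832, 0.266], [12.85, 0.65, -27.7], 1],
  [[0.119, 0.832, 0.266], [12.85, 0.65, -27.7], 1],
  [[0.119, 0.832, 0.266], [12.85, 0.65, -27.7], 1],
])

```text
time: 24.45
tool_pos: [0.4547, 0.3671, 0.1998]
tool_rot: [0.0, 0.687, 0.726, -0.0]
contact_force: [0.0, -0.2, -1.0]
gripper_width: 0.109
grasp_force: 58.7
```

```bash
python3 - <<'E'
from h import *
st(); f=manip.grab_frame("scene"); save(f,"s6.png"); pts(f,["cap_tote","cap_a"],5)
plan([([.4546,.3676,.067],tool(93.2))])
E
```

```text
t 24.45 pos [0.4547 0.3671 0.1998] 
 [[-0.056  0.998 -0.   ]
 [ 0.998  0.056 -0.   ]
 [-0.    -0.    -1.   ]] J [ 0.552 -0.008  1.757 -0.     1.393  0.496] F [ 0.  -0.2 -1. ] w 0.109 g 58.731093406677246
cap_tote 0.75 [ 0.6721 -0.5015  0.0009] [125. 252.]
cap_tote 0.66 [0.4553 0.3674 0.1398] [535. 245.]
cap_tote 0.56 [ 0.2996 -0.2836 -0.0041] [274. 174.]
cap_a 0.7 [ 0.3444 -0.0979  0.0146] [333. 196.]
cap_a 0.65 [0.6052 0.1914 0.0101] [421. 314.]
cap_a 0.49 [0.5803 0.077  0.0442] [373. 280.]
cap_a 0.48 [0.5235 0.0662 0.0498] [376. 257.]
[-0.0, 0.0, 0.0] [0.04, 0.0, 13.27]
```

View pics/s6.png

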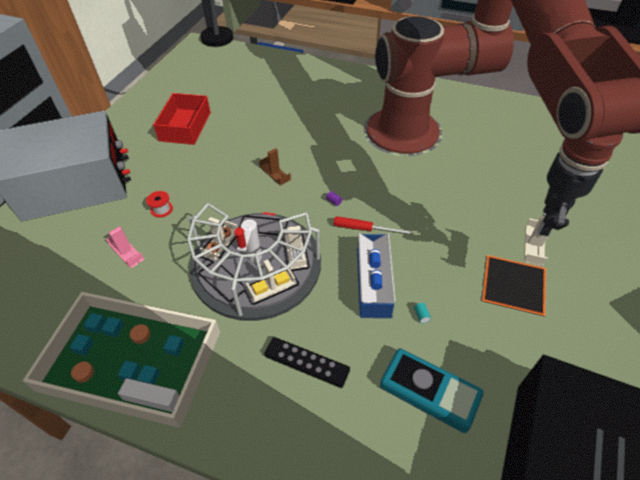

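Both caps are in the fold (375,257 and 376,280), and the empty carrier is held upright over the mat (535,245). Next: lower it.

Emit:
apply_moves([
  [[0, 0, 0], [0, 0, 3], 1],
  [[0, 0, 0], [0, 0, 6.5], 1],
  [[0, 0, 0], [0, 0, 10], 1],
  [[0, 0, 0], [0, 0, 12], 1],
  [[0, 0, 0], [0, 0, 12.8], 1],
  [[0, 0, 0], [0, 0, 13.2], 1],
  [[0, 0, 0], [0, 0, 13.4], 1],
  [[0, 0, 0], [0, 0, 13.6], 1],
  [[0, 0, 0], [0, 0, 13.6], 1],
])

```text
time: 25.5
tool_pos: [0.4551, 0.3677, 0.0648]
tool_rot: [0.0, 0.687, 0.727, 0.001]
contact_force: [-0.1, -0.3, -1.2]
gripper_width: 0.111
grasp_force: 58.7
```

Emit:
apply_moves([
  [[0, 0, 0], [0, 0, 0.1], 1],
  [[0, 0, 0], [0, 0, 0.2], 1],
  [[0, 0, 0], [0, 0, 0.2], 1],
])

```text
time: 25.8
tool_pos: [0.4552, 0.3678, 0.0638]
tool_rot: [0.0, 0.687, 0.727, 0.0]
contact_force: [-3.1, -2.1, 5.5]
gripper_width: 0.107
grasp_force: 60.0
```

Contact made, so I'll release and retreat.

Emit:
apply_moves([
  [[0, 0, 0], [0, 0, -0.1], 0.4],
  [[0, 0, 0], [0, 0, -0.1], 0],
  [[0, 0, 0], [0, 0, -0.1], 0],
  [[0, 0, 0], [0, 0, -0.1], 0],
  [[0, 0, 0], [0, 0, -2], 0],
  [[0, 0, 0], [0, 0, -5], 0],
  [[0, 0, 0], [0, 0, -10], 0],
  [[0, 0, 0], [0, 0, -14], 0],
  [[0, 0, 0], [0, 0, -14], 0],
  [[0, 0, 0], [0, 0, -14], 0],
  [[0, 0, 0], [0, 0, -14], 0],
])

```text
time: 26.9
tool_pos: [0.4537, 0.3668, 0.1998]
tool_rot: [-0.0, 0.687, 0.727, -0.002]
contact_force: [0.1, 0.0, -0.3]
gripper_width: 0.497
grasp_force: 0.0
```

```bash
python3 - <<'E'
from h import *
st(); f=manip.grab_frame("scene"); save(f,"s7.png"); pts(f,["cap_tote","cap_a","tote_tab"],5)
E
```

```text
t 26.9 pos [0.4537 0.3668 0.1998] 
 [[-0.056  0.998 -0.003]
 [ 0.998  0.056 -0.002]
 [-0.002 -0.003 -1.   ]] J [ 0.552 -0.009  1.757 -0.     1.396  0.496] F [ 0.1  0.  -0.3] w 0.497 g 0.0
cap_tote 0.98 [ 0.6705 -0.5026  0.0011] [125. 252.]
cap_tote 0.94 [ 0.3037 -0.2832 -0.0043] [273. 175.]
cap_tote 0.81 [0.4555 0.3662 0.0027] [513. 284.]
cap_a 0.66 [0.5518 0.071  0.0327] [374. 272.]
cap_a 0.56 [0.5247 0.0643 0.0481] [375. 258.]
cap_a 0.53 [0.5803 0.0813 0.0419] [375. 281.]
cap_a 0.49 [0.6045 0.1922 0.0123] [422. 313.]
cap_a 0.42 [ 0.3469 -0.0955  0.0097] [333. 198.]
tote_tab 0.8 [ 0.3003 -0.2824  0.059 ] [272. 156.]
tote_tab 0.65 [ 0.6662 -0.502   0.0542] [119. 236.]
tote_tab 0.6 [0.4575 0.3715 0.0592] [524. 270.]
```

View pics/s7.png

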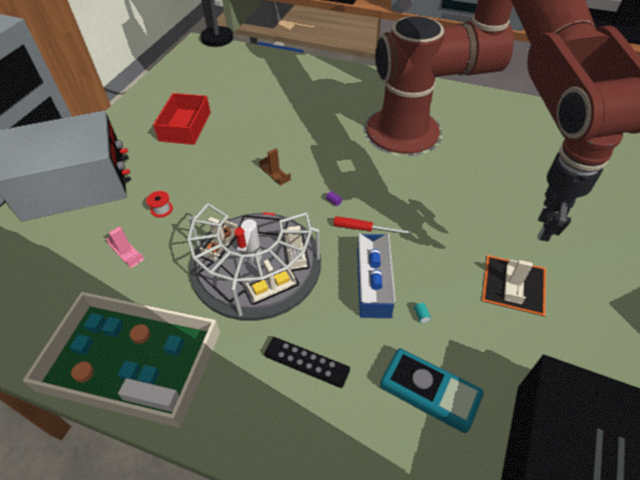

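The empty carrier stands upright at the mat's centre (515,282), both caps are in the fold (375,258 and 375,281), and the gripper is clear. Handing in.

```bash
python3 -c "
from plant import manip
print(manip.job_done())"
```

```text
the job is handed in; nothing more can be done
None
```

I handed the job in at about 27 s of the 61 s allowed: in the last picture both capacitors lie in line in the trough fold, the empty carrier stands upright on the mat, and everything else looks undisturbed. The hand-in call returned no verdict.

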